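Hang the wreath hoops on their dowel

TASK

Take the wooden dowel off its stand by its square handle, run its thin end through both wreath hoops while they stand in their rack (not the rack of solid plaques), and lift the two hoops off together on the dowel. Then lay the dowel back in both notches of its stand, the same way round as before, so that both hoops hang from it between the two posts, and let go.

Things in the scene. Friction and masses are not known exactly. Their poses are not given: they have to be found in the camera images.
- rod: Loose wooden dowel, about 45 g, level in its stand at first. Square handle 16 x 16 mm from x = -95 to +30 mm, then a round thin part, 10 mm in diameter, to x = +180 mm (its end). x runs along it to the thin end. Origin on its axis, at the place to grip, within 10 mm of the balance point; at first z is up and the origin 115 mm above the table.
- stand: Fixed wooden stand: base 250 x 90 x 12 mm, origin on the table under its centre, z up. Two posts 12 mm thick, 135 mm high: at x = -105 mm with an open-topped notch 40 mm wide (in y), floor at 107 mm, for the handle; at x = +105 mm a notch 30 mm wide, floor at 110 mm, for the thin part. Dowel's origin when laid in place: x -45, y 0, z 115 mm. Free between the posts.
- hoop_a: Robot-side one of two equal loose wooden hoops: flat rings, 90 mm outer and 60 mm inner diameter, 12 mm thick, 28 g. Origin at the hole's centre; x is the axis, at first pointing away from the robot to hoop_b. They stand on edge in a fixed rack, 26 mm apart along the axis, centres about 70 mm above the table, leaning up to 8 degrees. A like rack elsewhere holds solid plaques.
- hoop_b: The second hoop, same shape, 26 mm beyond hoop_a; origin at the hole's centre, x its axis, at first pointing away from the robot. The rack is 100 mm long along the axis and 92 mm wide: two rails 35 mm high, 56 mm apart, carry the hoops; pegs on the rails, to 65 mm high and 64 mm apart, keep them upright clear of the holes. The hoops lift straight up out of it.
There are look-alikes about, which are no part of the job. What is shaped like the hoop_a but blue or yellow is not meant.

How it is judged (in metres and radians):
On the way, in this order (a step that is already met when the one before it is completed fails the run):
1. the dowel runs through both hoops while they stand in their rack (x of hoop_a in the frame of rod between -0.06 and 0.175 m and y of hoop_a in the frame of rod between -0.035 and 0.035 m and z of hoop_a in the frame of rod between -0.035 and 0.035 m and x of hoop_b in the frame of rod between -0.06 and 0.175 m and y of hoop_b in the frame of rod between -0.035 and 0.035 m and z of hoop_b in the frame of rod between -0.035 and 0.035 m and height (world z) of each of hoop_a, hoop_b below 0.085 m), for 0.2 s.
2. both hoops hang on the dowel, lifted clear of the rack together (centres over 108 mm high) (x of hoop_a in the frame of rod between -0.06 and 0.175 m and y of hoop_a in the frame of rod between -0.035 and 0.035 m and z of hoop_a in the frame of rod between -0.035 and 0.035 m and x of hoop_b in the frame of rod between -0.06 and 0.175 m and y of hoop_b in the frame of rod between -0.035 and 0.035 m and z of hoop_b in the frame of rod between -0.035 and 0.035 m and height (world z) of each of hoop_a, hoop_b above 0.108 m), for 0.2 s.
At the end, for the whole second after the job is handed in: The dowel lies at rest in both notches of the stand (within 20 mm along and across and 5 mm in height of its seat, within 10 degrees of the stand's line), it runs through both hoops (centres within 35 mm of its axis), and both hang at rest between the two posts (x of hoop_a in the frame of rod between -0.06 and 0.175 m and y of hoop_a in the frame of rod between -0.035 and 0.035 m and z of hoop_a in the frame of rod between -0.035 and 0.035 m and x of hoop_b in the frame of rod between -0.06 and 0.175 m and y of hoop_b in the frame of rod between -0.035 and 0.035 m and z of hoop_b in the frame of rod between -0.035 and 0.035 m and x of rod in the frame of stand between -0.065 and -0.025 m and y of rod in the frame of stand between -0.02 and 0.02 m and z of rod in the frame of stand between 0.11 and 0.12 m and angle between the x axis of rod and the x axis of stand, either way round below 0.175 rad and x of hoop_a in the frame of stand between -0.1 and 0.1 m and x of hoop_b in the frame of stand between -0.1 and 0.1 m and linear speed of each of rod, hoop_a, hoop_b below 0.05 m/s); the robot touches nothing.
It also fails if it takes over 64 s, if anything falls off the work surface, if the arm or the gripper's body presses on something with over 40 N, if the wrist force passes 120 N, or if a joint passes its speed limit or range.

ROBOT

A 6-joint arm with a two-finger parallel gripper is mounted at the origin on the work surface. World frame = base frame: x ahead of the robot, y to its left, z up, the work surface at z = 0. Lengths are in mm, angles in degrees, forces in N, time in s.
With the tool pointing down it reaches from about 350 to 850 mm from the base axis. Payload 8.1 kg.
Tool frame: the origin (TCP) lies between the finger pads; the fingertips stand 8 mm ahead of it and the grasp point (between the pads) lies 11 mm behind it (r.tip_extent is the distance from the TCP to the fingertips, in mm); z points along the fingers, y is the direction in which the jaws open and shut (so a half turn about z gives the same grasp; the last joint's range is limited). The gripper opens to 85 mm and grips with 20 to 120 N. Pads are 22 mm wide; open, the fingers measure 114 mm over their backs; the gripper's body (76 mm by 85 mm) begins 54 mm behind the grasp point. The pads swing forward as they close: fully open they stand 13 mm farther back than shut.
Start: joints at [-73.763, 7.471, 85.268, -0, 87.261, -4.893], TCP at [216.318, -559.653, 218.992] pointing down, gripper open.
Joint ranges: [-169.43, 169.43], [-51.17, 129.36], [1.28, 143.12], [-76.62, 256.62], [0, 156.53], [-152.29, 152.29]. Speed limits (degrees/s): [136.94, 136.94, 159.86, 180, 180, 180].

INTERFACE

Orientations are given as [roll, pitch, yaw] about the fixed x, y, z axes, in that order (R = Rz(yaw) Ry(pitch) Rx(roll)).
In Python, from bench import sensors, viewer, hand_in, r gives the robot as it stands. The module is installed in compiled form; this text tells all that it offers.
- The arm moves only by the tool move_arm, never from a script. Its argument "rows" is a list that holds one entry, the list of rows, each a list of 6 numbers: the shift along the tool's x, y, z in m, then the turn, a rotation vector about the tool's x, y, z in degrees. In form: [[[tx, ty, tz, rx, ry, rz], ...]]. A call has 1 to 20 rows; each row is the pose to reach, as a shift and turn from the pose commanded when the call began, along the tool's axes at that moment; what a row does not reach only later rows make up. A row lasts 1/10 s, in which the tool goes at most 50 mm and 8.59 degrees, less where a joint would pass 70% of its speed; a pose out of reach is approached as far as the arm can. A call with a gripper value outside its range is refused whole. "grip" is the opening, from 0 (shut) to 1 (fully open), set as the call begins (left out, the last holds). The fingers move at their own pace and stop on an object; "newtons" is the grip in N (left out, the last holds). Time passes only in rows, so rows that repeat a pose let the fingers close. It gives the time, the measured TCP pose, the force and the opening at its end, in the units of the state.
- sensors.sense(): the state, without advancing time (a new reading comes with each control period).
- viewer.snapshot(name): name is "side" or "top"; returns a dict with "color" (384x512x3 uint8, red, green, blue), "camera_matrix" (3x3 intrinsics, pixels), "R" (3x3) and "t" (3): a world point X has camera coordinates R X + t. Camera axes: x right, y down, z forward; pixel columns grow to the right and rows downward; lengths in mm; the calibration is good to about 2 mm. A picture is of the moment at which its call begins. There is no depth.
- hand_in(): hands the job in, once; it reports no verdict.
The state is a dict: "time": time; "joint_pos": joint angles; "qd": joint speeds; "joint_efforts": joint torques, N m; "tool_pos": TCP position; "tcp_rot": TCP orientation; "ft_force": force on the tool from outside, world axes, zero at the start; "wrist_torque": the same for the moment, N m; "finger_gap": finger opening in mm.
Only numpy, scipy, OpenCV 4.12 (cv2) and the standard library are available. Lean on these libraries where they do the work, as an engineer would, in place of code of your own. Each camera call takes 0.05 s, during which the arm holds its last target.

## Working session

There is one attempt and no reset: what is moved stays moved. The work goes in short steps, Python scripts to look and compute and a tool call to move; the robot and the scene stay as the last step left them, time stands still between calls to the robot, and variables do not carry over. Pictures are saved under pics/ and viewed, and the job is handed in when it is done.

Besides the shell and the picture viewer there is one more tool, called after ">>>" by a JSON object that holds its "op" and its "data", one argument or row to a line. move_arm: Moves the arm, as the interface text tells. Its arguments: {"type":"object","properties":{"rows":{"type":"array","items":{"type":"array","items":{"type":"array","items":{"type":"number"}}}},"grip":{"type":"number"},"newtons":{"type":"number"}},"required":["rows"]}

```bash
mkdir -p pics
python3 - <<'E'
from bench import sensors, viewer
import cv2,numpy as np,pickle
print(sensors.sense())
for n in ("side","top"):
    s=viewer.snapshot(n); pickle.dump(s,open(f"{n}0.pkl","wb"))
    cv2.imwrite(f"pics/{n}0.png",cv2.resize(s["color"][:,:,::-1],(768,576),interpolation=cv2.INTER_CUBIC))
    print(n,s["camera_matrix"].tolist(),np.round(s["R"],4).tolist(),np.round(s["t"],1).tolist(), np.round(-s["R"].T@s["t"]).tolist())
E
```

```text
{'time': 0.0, 'joint_pos': array([-7.37626689e+01,  7.51366442e+00,  8.53315964e+01, -2.57831088e-03,
        8.72630892e+01, -4.89265573e+00]), 'qd': array([-0.00719815,  0.04619979,  0.00211683, -0.0387043 ,  0.01566506,
        0.14930322]), 'joint_efforts': array([-1.27839194e-03, -5.69389379e+01, -5.00566328e+01, -3.57244135e-04,
        1.45165657e-02,  1.74152336e-05]), 'tool_pos': array([ 216.13174486, -559.07802844,  217.93732003]), 'tcp_rot': array([-1.79891825e+02, -6.67533729e-03,  2.11301061e+01]), 'ft_force': array([-0.4111213 , -0.02897177,  0.08888397]), 'wrist_torque': array([-0.03652648,  0.00700132,  0.03035768]), 'finger_gap': 85.63036261551994}
side [[412.09174140230675, 0.0, 257.2485707624326], [0.0, 412.09174140230675, 189.61414641216516], [0.0, 0.0, 1.0]] [[-0.8881, -0.4596, 0.0045], [-0.3198, 0.611, -0.7242], [0.3301, -0.6446, -0.6896]] [527.2, 323.4, 878.6] [282.0, 611.0, 838.0]
top [[356.5721707317951, 0.0, 250.40094140897247], [0.0, 356.5721707317951, 188.24942025547176], [0.0, 0.0, 1.0]] [[-0.0088, -0.9996, 0.0268], [-0.9829, 0.0037, -0.184], [0.1838, -0.0279, -0.9826]] [-99.8, 688.8, 940.6] [503.0, -76.0, 1054.0]
```

View pics/side0.png

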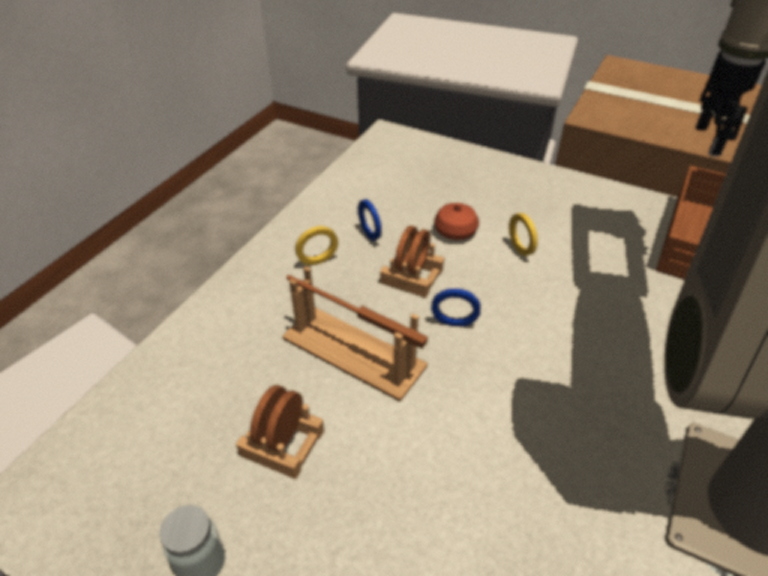

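View pics/top0.png

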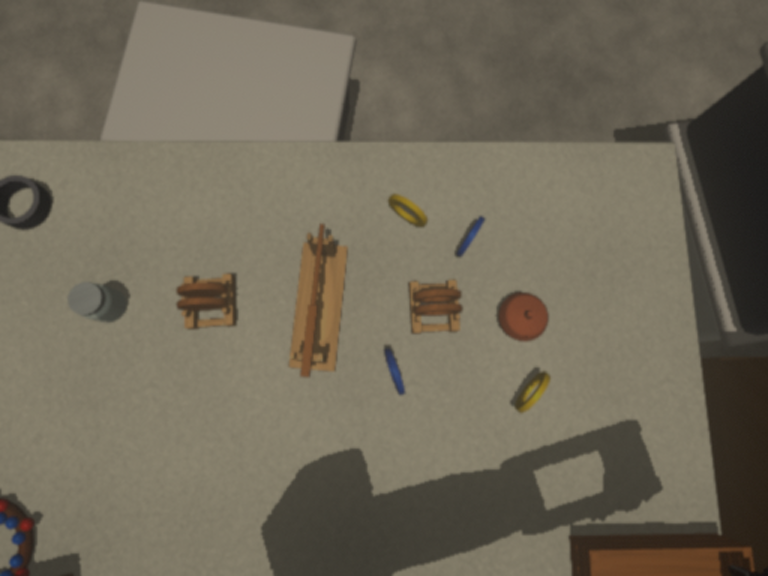

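The stand is at about (355,330) in the side picture. There are racks at (275,430) and (410,265), with blue and yellow rings as look-alikes. I'll enlarge both racks and the stand.

Run:
```python
import cv2,numpy as np,pickle
S=pickle.load(open("side0.pkl","rb"))["color"][:,:,::-1];T=pickle.load(open("top0.pkl","rb"))["color"][:,:,::-1]
f=lambda im,c,r,w=64,h=48:cv2.resize(im[r:r+h,c:c+w],(400,300),interpolation=cv2.INTER_CUBIC)
cv2.imwrite("pics/racks.png",np.vstack([np.hstack([f(S,244,146),f(S,154,252,)]),np.hstack([f(T,258,180),f(T,106,178)])]))
cv2.imwrite("pics/stand.png",np.hstack([cv2.resize(S[175:275,180:295],(400,348),interpolation=2),cv2.resize(T[145:260,185:240],(287,600),interpolation=2)[:348]*0+cv2.resize(T[145:260,170:265],(287,348),interpolation=2)]))
```

```text
(no output)
```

View pics/racks.png

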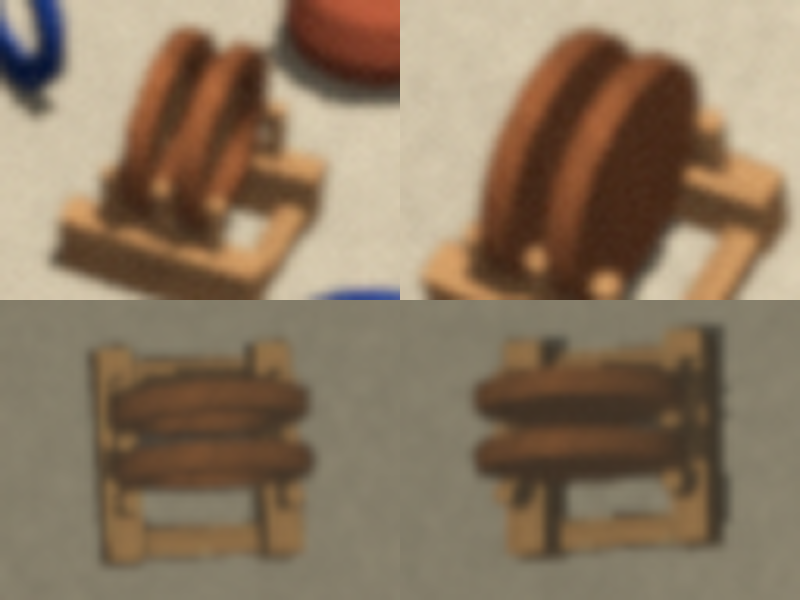

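View pics/stand.png

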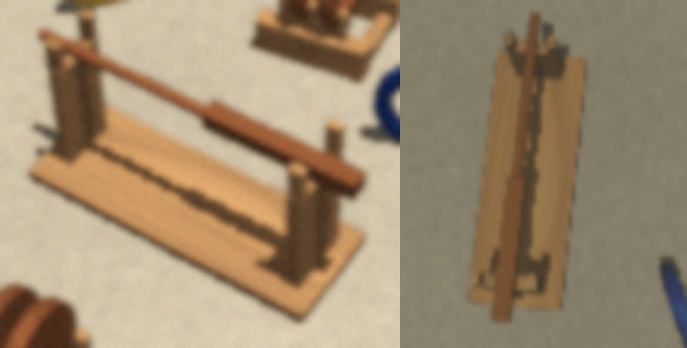

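The hoops are in the right-hand rack: side (410,265) and top (435,306) in the 1.5x pictures, with openings visible. The rack at side (275,430) holds the solid plaques. The dowel's thin end points away from the robot. Next I'll measure with colour masks.

```bash
cat > h.py <<'E'
import numpy as np,cv2,pickle
def load(n):
    s=pickle.load(open(n+".pkl","rb"));return s
def ray(s,u,v):
    K=s["camera_matrix"];d=np.array([(u-K[0,2])/K[0,0],(v-K[1,2])/K[1,1],1.])
    return -s["R"].T@s["t"], s["R"].T@d
def onz(s,u,v,z):
    c,d=ray(s,u,v);return c+d*(z-c[2])/d[2]
def proj(s,X):
    p=s["camera_matrix"]@(s["R"]@np.asarray(X,float)+s["t"]);return p[:2]/p[2]
def tri(s1,p1,s2,p2):
    c1,d1=ray(s1,*p1);c2,d2=ray(s2,*p2)
    A=np.stack([d1,-d2],1);k=np.linalg.lstsq(A,c2-c1,rcond=None)[0]
    a=c1+k[0]*d1;b=c2+k[1]*d2
    return (a+b)/2,np.linalg.norm(a-b)
def ratio(s):
    c=s["color"].astype(float)+1; return c[:,:,0]/c[:,:,2], c[:,:,0]/c[:,:,1],c
E
python3 - <<'E'
from h import *
for n in("top0","side0"):
    s=load(n);rb,rg,c=ratio(s)
    m=((rg>1.45)).astype(np.uint8)
    k,l,st,ce=cv2.connectedComponentsWithStats(m)
    for i in range(1,k):
        if st[i,4]>30: print(n,i,st[i],ce[i].round(1))
    vis=cv2.resize(np.clip((rg-1)*255,0,255).astype(np.uint8)[100:340] if 0 else np.clip((rg-1)*255,0,255).astype(np.uint8),(768,576),interpolation=0)
    cv2.imwrite(f"pics/rg_{n}.png",vis)
E
```

```text
top0 5 [124 190  13   3  33] [129.6 190.9]
top0 6 [202 191   9  59 220] [205.9 223.5]
top0 12 [334 196  31  30 725] [348.9 210.9]
top0 13 [124 199  15   4  42] [130.5 200.4]
top0 20 [  0 333   8  10  56] [  2.7 337.5]
top0 21 [ 12 345  10  10  82] [ 16.7 349.6]
top0 24 [ 392  363  111   21 1812] [443.6 373.8]
top0 29 [  8 378  11   6  53] [ 13.5 380.8]
side0 15 [   0   69  239  149 2968] [105.8 135.2]
side0 101 [ 438  108   46   77 1725] [459.8 144.7]
side0 150 [290 136  29  24 553] [303.9 147.4]
side0 151 [263 151  23  32 496] [274.6 166.7]
side0 152 [192 184  92  47 447] [248.7 211.6]
side0 155 [ 167  258   35   43 1024] [183.8 278.2]
```

View pics/rg_top0.png

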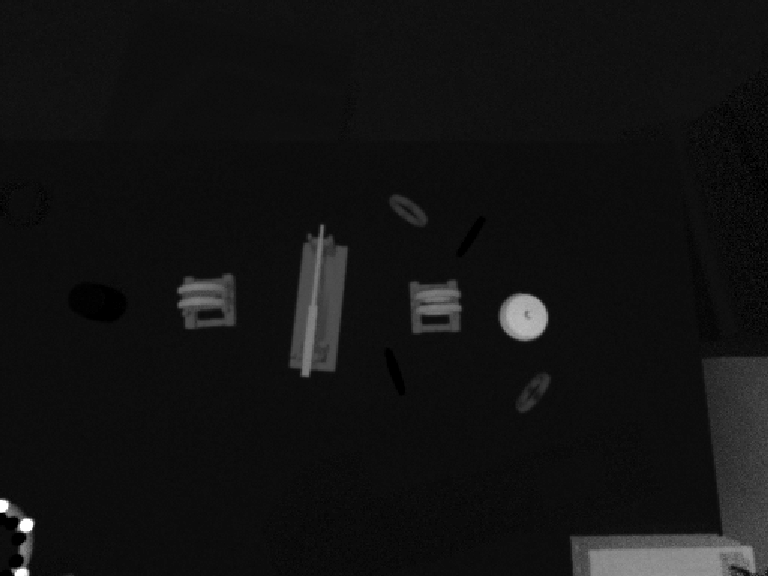

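The red/green ratio map separates the dowel (300-325, 225-375) and the hoop rims (412-462, 285-315) from the tan wood. I'll choose thresholds and extract ends and rims.

Run:
```python
from h import *
out=[]
for n,win,wh in(("top0",(190,145,45,112),(268,180,46,50)),("side0",(185,178,105,60),(245,145,58,55))):
    s=load(n);rb,rg,c=ratio(s)
    g=cv2.GaussianBlur(rg,(3,3),0)
    for w in(win,wh):
        x,y,W,H=w
        sub=np.clip((g[y:y+H,x:x+W]-1)*350,0,255).astype(np.uint8)
        out.append(cv2.resize(sub,(380,280),interpolation=0))
        print(n,w,np.percentile(g[y:y+H,x:x+W],[50,70,80,85,90,95,98]).round(2))
    for th in (1.36,1.4,1.44):
        x,y,W,H=win
        m=np.zeros(g.shape,np.uint8);m[y:y+H,x:x+W]=g[y:y+H,x:x+W]>th
        k,l,st,ce=cv2.connectedComponentsWithStats(m);i=1+np.argmax(st[1:,4])
        p=np.argwhere(l==i)[:,::-1].astype(float)
        vx,vy,x0,y0=cv2.fitLine(p.astype(np.float32),cv2.DIST_HUBER,0,.01,.01).ravel()
        t=(p-[x0,y0])@[vx,vy]
        a=np.array([x0,y0])+np.array([vx,vy])*t.min();b=np.array([x0,y0])+np.array([vx,vy])*t.max()
        print(n,th,st[i],a.round(1),b.round(1),onz(s,*a,115).round(1),onz(s,*b,115).round(1))
cv2.imwrite("pics/rg4.png",np.vstack([np.hstack(out[:2]),np.hstack(out[2:])]))
```

```text
top0 (190, 145, 45, 112) [1.22 1.29 1.3  1.3  1.34 1.43 1.47]
top0 (268, 180, 46, 50) [1.09 1.27 1.29 1.34 1.4  1.43 1.44]
top0 1.36 [201 157  14  93 429] [202.8 249.1] [213.4 157. ] [519.2  21.9 115. ] [765.5  -2.9 115. ]
top0 1.4 [202 159  12  91 335] [203.  249.1] [213.1 159. ] [519.2  21.4 115. ] [760.   -2.1 115. ]
top0 1.44 [202 200   8  49 188] [203.  248.1] [208.5 199.9] [521.7  21.5 115. ] [647.7   8.9 115. ]
side0 (185, 178, 105, 60) [1.2  1.34 1.38 1.39 1.4  1.55 1.67]
side0 (245, 145, 58, 55) [1.11 1.38 1.48 1.6  1.67 1.7  2.05]
side0 1.36 [ 192  184   92   54 1195] [187.8 196.5] [282.8 228.7] [769.9  38.  115. ] [515.   24.5 115. ]
side0 1.4 [193 184  91  47 516] [192.6 184.9] [282.7 227.7] [783.   -2.9 115. ] [516.5  21.9 115. ]
side0 1.44 [197 187  87  44 443] [197.  187.1] [282.7 227.6] [768.5  -1.3 115. ] [516.5  21.7 115. ]
```

View pics/rg4.png

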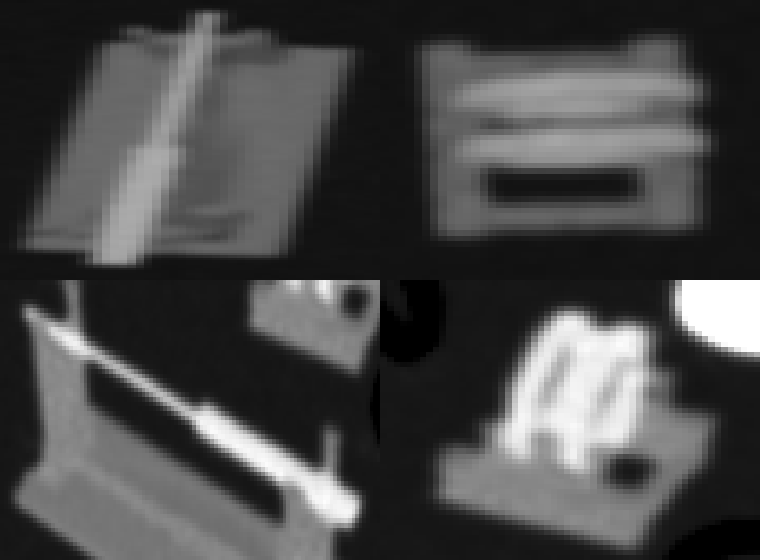

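Dowel rear end is at about (516.5, 22) and its yaw is about −5.5°. Both views agree. Now the rack and hoops.

Run:
```python
from h import *
s=load("top0");rb,rg,c=ratio(s);g=cv2.GaussianBlur(rg,(3,3),0)
x,y,W,H=268,180,46,50
m=np.zeros(g.shape,np.uint8);m[y:y+H,x:x+W]=g[y:y+H,x:x+W]>1.17
ct=max(cv2.findContours(m,0,cv2.CHAIN_APPROX_NONE)[0],key=cv2.contourArea)
print(cv2.boundingRect(ct))
# edges of rack: left col vs row, right col vs row (rows away from hoops), bottom row
for r in range(186,224,3):
    q=np.where(m[r])[0]; 
    if len(q): print(r,q.min(),q.max(),onz(s,q.min()-.5,r,35).round(0)[:2],onz(s,q.max()+.5,r,35).round(0)[:2])
for cc in range(272,308,5):
    q=np.where(m[:,cc])[0]; print(cc,q.min(),q.max(),onz(s,cc,q.min()-.5,35).round(0)[:2],onz(s,cc,q.max()+.5,35).round(0)[:2])
np.set_printoptions(linewidth=200)
for cc in range(272,313,2): print(cc,(g[186:214,cc]*100).astype(int))
# posts/base of stand
```

```text
(273, 187, 35, 35)
189 273 304 [ 691. -169.] [ 691. -263.]
192 273 304 [ 683. -169.] [ 682. -263.]
195 273 306 [ 674. -169.] [ 673. -268.]
198 273 305 [ 665. -169.] [ 664. -265.]
201 274 305 [ 656. -171.] [ 656. -265.]
204 274 307 [ 647. -171.] [ 647. -270.]
207 274 306 [ 639. -171.] [ 638. -267.]
210 274 305 [ 630. -171.] [ 629. -264.]
213 274 305 [ 621. -171.] [ 621. -263.]
216 275 306 [ 613. -173.] [ 612. -266.]
219 275 305 [ 604. -173.] [ 603. -263.]Traceback (most recent call last):
  File "<stdin>", line 12, in <module>
    return umr_minimum(a, axis, None, out, keepdims, initial, where)
ValueError: zero-size array to reduction operation minimum which has no identity
```

Run:
```python
from h import *
s=load("top0");rb,rg,c=ratio(s);g=cv2.GaussianBlur(rg,(3,3),0)
m=(g>1.17)
for cc in range(274,306,5):
    q=np.where(m[180:232,cc])[0]+180; print(cc,q.min(),q.max(),onz(s,cc,q.min()-.5,35).round(0)[:2],onz(s,cc,q.max()+.5,35).round(0)[:2])
np.set_printoptions(linewidth=200)
print(' ',np.arange(186,214))
for cc in range(272,313,2): print(cc,(rg[186:214,cc]*100).astype(int))
S=load("side0");rb,rg2,c=ratio(S)
for X in([660,-217,70],[634,-217,70],[660,-217,115],[634,-217,115],[634,-217,40],[634,-177,70],[634,-257,70]): print(X,proj(s,X).round(1),proj(S,X).round(1))
im=cv2.resize(S["color"][140:205,240:310,::-1],(700,650)[::1],interpolation=2)
im=im[:600];cv2.imwrite("pics/sr.png",im)
```

```text
274 188 215 [ 696. -174.] [ 614. -172.]
279 189 221 [ 693. -188.] [ 597. -186.]
284 189 220 [ 693. -203.] [ 599. -200.]
289 189 220 [ 693. -218.] [ 599. -215.]
294 189 220 [ 693. -232.] [ 599. -229.]
299 187 220 [ 699. -247.] [ 599. -244.]
304 189 220 [ 693. -261.] [ 599. -258.]
  [186 187 188 189 190 191 192 193 194 195 196 197 198 199 200 201 202 203 204 205 206 207 208 209 210 211 212 213]
272 [105 106 110 112 112 110 110 110 109 108 107 108 107 106 106 106 106 106 106 106 106 105 106 106 105 105 105 105]
274 [106 113 123 128 128 128 127 126 128 126 127 127 125 122 123 126 128 126 124 124 120 120 119 122 120 120 121 120]
276 [107 117 126 129 130 128 127 128 126 126 130 131 131 130 127 127 126 125 124 125 127 128 127 127 127 127 126 126]
278 [106 112 119 125 128 130 129 127 128 136 140 140 138 130 127 128 128 127 130 136 137 138 132 131 128 129 128 126]
280 [105 105 107 115 125 128 126 126 134 142 142 142 139 132 129 123 119 126 140 142 144 140 135 128 120 116 116 117]
282 [105 104 107 116 127 128 126 130 141 145 143 143 138 137 133 122 116 127 140 143 143 142 136 126 111 105 105 1
[... 1383 characters left out ...]
135 131 122 113 113 117 118 116 114]
308 [105 105 105 105 104 105 105 105 105 106 106 106 105 105 105 105 105 106 108 110 108 108 106 105 106 105 105 106]
310 [105 105 105 105 104 104 104 105 104 105 105 105 105 104 105 104 105 106 105 105 105 105 106 105 104 105 104 105]
312 [105 104 105 105 105 105 105 105 105 105 106 105 105 106 105 105 105 105 105 105 104 105 106 105 105 105 105 106]
[660, -217, 70] [290.8 197.7] [271.5 165. ]
[634, -217, 70] [291.1 206.9] [279.7 167.7]
[660, -217, 115] [293.1 195. ] [272.  152.7]
[634, -217, 115] [293.4 204.6] [280.4 155.4]
[634, -217, 40] [289.6 208.3] [279.2 175.6]
[634, -177, 70] [276.8 207. ] [273.6 176. ]
[634, -257, 70] [305.4 206.8] [285.5 159.8]
```

View pics/sr.png

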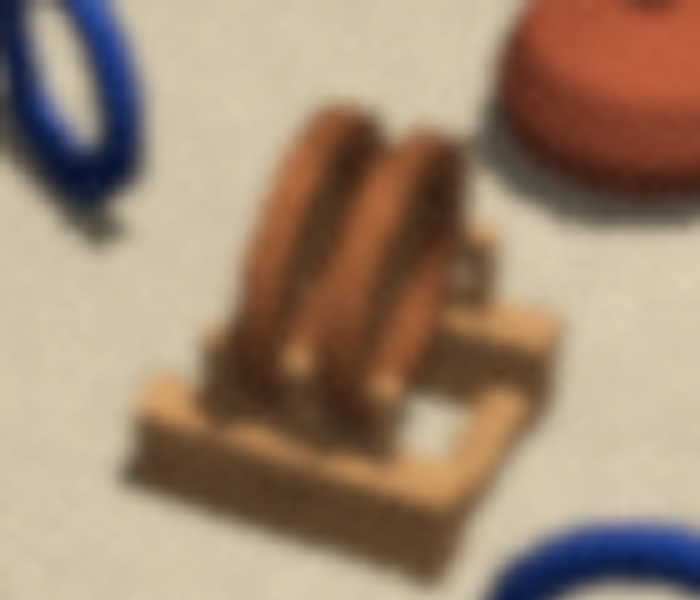

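Hoop_a is at about (637,−218,70) and hoop_b at about (663.5,−217.5,70), axis yaw about +2°. The rack spans x 599 to 699. Next, the stand base.

Run:
```python
from h import *
s=load("top0");rb,rg,c=ratio(s);g=cv2.GaussianBlur(rg,(3,3),0)
x,y,W,H=190,150,48,105
m=np.zeros(g.shape,np.uint8);m[y:y+H,x:x+W]=g[y:y+H,x:x+W]>1.16
L=[];R=[]
for r in range(172,238,3):
    q=np.where(m[r])[0]; L.append(onz(s,q.min()-.5,r,12)[:2]);R.append(onz(s,q.max()+.5,r,12)[:2])
for P in(L,R):
    P=np.array(P);k=np.polyfit(P[:,0],P[:,1],1);print("edge yaw",np.degrees(np.arctan(k[0])),"y at 655",np.polyval(k,655),np.std(P[:,1]-np.polyval(k,P[:,0])))
for cc in (196,198,200,216,218,220,222,224,226,228):
    q=np.where(m[:,cc])[0]; print(cc,q.min(),q.max(),onz(s,cc,q.min()-.5,12).round(0)[:2],onz(s,cc,q.max()+.5,12).round(0)[:2])
```

```text
edge yaw -5.748385709803482 y at 655 52.59144075599001 0.8520496652714268
edge yaw -5.575362278300738 y at 655 -37.9877180073763 0.8115121727064502
196 210 244 [635.  54.] [534.  52.]
198 192 245 [689.  49.] [531.  47.]
200 176 250 [737.  44.] [517.  41.]
216 158 246 [793.  -3.] [528.  -5.]
218 158 246 [793.  -9.] [528. -11.]
220 157 247 [796. -15.] [525. -17.]
222 163 246 [777. -21.] [528. -22.]
224 164 236 [774. -27.] [556. -28.]
226 164 217 [774. -33.] [611. -34.]
228 164 198 [774. -39.] [668. -39.]
```

Stand centre is at about (653.5, 7.4) with yaw −5.65°, so the seat is at about (609, 12). The dowel at (611, 12.5) agrees with that. I'll write a helper for the move numbers.

```bash
cat > d.py <<'E'
import sys,numpy as np
from scipy.spatial.transform import Rotation as Ro
from bench import sensors
# usage: d.py x y z yaw  -> delta from a commanded pose (cx cy cz cyaw) to target, tool-down
a=list(map(float,sys.argv[1:]))
c,t=a[:4],a[4:]
R0=Ro.from_euler('xyz',[180,0,c[3]],degrees=True);R1=Ro.from_euler('xyz',[180,0,t[3]],degrees=True)
print((R0.inv().apply(np.array(t[:3])-c[:3])/1000).round(4),(R0.inv()*R1).as_rotvec(degrees=True).round(2))
s=sensors.sense();print(s['time'],s['tool_pos'].round(1),s['tcp_rot'].round(2),s['joint_pos'].round(1),s['finger_gap'],s['ft_force'].round(2))
E
python3 d.py 216.3 -559.7 219 21.13 610.5 12.5 219 -5.6
```

```text
[ 0.574  -0.3916 -0.    ] [-0.   -0.   26.73]
0.1 [ 216.2 -559.2  218. ] [-1.799e+02 -1.000e-02  2.113e+01] [-73.8   7.5  85.3  -0.   87.3  -4.9] 85.63168614752828 [-0.14 -0.21 -0.89]
```

>>> {"op": "move_arm", "data": {
  "rows": [
    [[0.574,-0.3916,0,0,0,26.7],[0.574,-0.3916,0,0,0,26.7],[0.574,-0.3916,0,0,0,26.7],[0.574,-0.3916,0,0,0,26.7],[0.574,-0.3916,0,0,0,26.7],[0.574,-0.3916,0,0,0,26.7],[0.574,-0.3916,0,0,0,26.7],[0.574,-0.3916,0,0,0,26.7],[0.574,-0.3916,0,0,0,26.7],[0.574,-0.3916,0,0,0,26.7],[0.574,-0.3916,0,0,0,26.7],[0.574,-0.3916,0,0,0,26.7],[0.574,-0.3916,0,0,0,26.7],[0.574,-0.3916,0,0,0,26.7],[0.574,-0.3916,0,0,0,26.7],[0.574,-0.3916,0,0,0,26.7],[0.574,-0.3916,0,0,0,26.7],[0.574,-0.3916,0,0,0,26.7]]
  ],
  "grip": 1,
  "newtons": 50
}}

```text
time: 1.9
tool_pos: [610.1, 11.3, 219.1]
tcp_rot: [180.0, -0.0, -5.7]
ft_force: [0.3, 0.0, -0.5]
finger_gap: 85.7
```

>>> {"op": "move_arm", "data": {
  "rows": [
    [[0,0,0.02,0,0,0],[0,0,0.04,0,0,0],[0,0,0.06,0,0,0],[0,0,0.08,0,0,0],[0,0,0.1,0,0,0],[0,0,0.11,0,0,0],[0,0,0.115,0,0,0],[0,0,0.115,0,0,0]]
  ]
}}

```text
time: 2.7
tool_pos: [610.3, 12.0, 103.9]
tcp_rot: [-180.0, 0.0, -5.6]
ft_force: [0.1, 0.4, -0.4]
finger_gap: 85.2
```

```bash
cat > snap.py <<'E'
import sys,cv2,numpy as np,pickle
from bench import viewer
k=sys.argv[1];cx,cy,tx,ty=map(int,sys.argv[2:6])
o=[]
for n,x,y in(("side",cx,cy),("top",tx,ty)):
    s=viewer.snapshot(n);pickle.dump(s,open(f"{n}{k}.pkl","wb"))
    im=s["color"][:,:,::-1];x=min(max(x-50,0),412);y=min(max(y-70,0),244)
    o.append(cv2.resize(im[y:y+140,x:x+100],(400,560),interpolation=2))
cv2.imwrite(f"pics/z{k}.png",np.hstack(o))
E
python3 snap.py 1 240 210 208 205
```

```text
(no output)
```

View pics/z1.png

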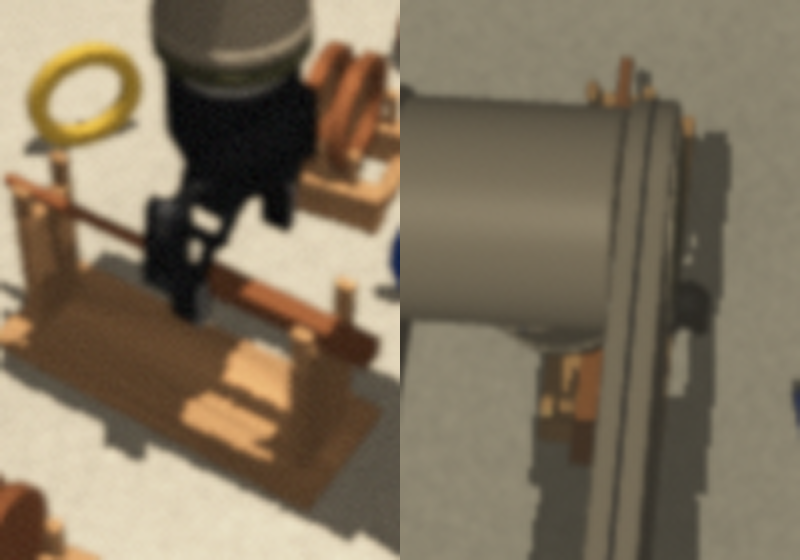

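The open fingers straddle the handle near its front part, side view (210,260). I'll close and lift.

>>> {"op": "move_arm", "data": {
  "rows": [
    [[0,0,0,0,0,0],[0,0,0,0,0,0],[0,0,0,0,0,0],[0,0,0,0,0,0],[0,0,0,0,0,0],[0,0,0,0,0,0],[0,0,0,0,0,0],[0,0,0,0,0,0],[0,0,0,0,0,0],[0,0,0,0,0,0]]
  ],
  "grip": 0,
  "newtons": 60
}}

```text
time: 3.8
tool_pos: [610.8, 12.6, 104.3]
tcp_rot: [-180.0, -0.0, -5.6]
ft_force: [0.2, 0.5, 4.3]
finger_gap: 13.9
```

>>> {"op": "move_arm", "data": {
  "rows": [
    [[0,0,-0.01,0,0,0],[0,0,-0.03,0,0,0],[0,0,-0.05,0,0,0],[0,0,-0.07,0,0,0],[0,0,-0.09,0,0,0],[0,0,-0.11,0,0,0],[0,0,-0.12,0,0,0],[0,0,-0.12,0,0,0],[0,0,-0.12,0,0,0]]
  ]
}}

```text
time: 4.7
tool_pos: [610.2, 12.5, 223.2]
tcp_rot: [180.0, 0.1, -5.6]
ft_force: [0.1, 0.2, -0.8]
finger_gap: 14.1
```

```bash
python3 snap.py 2 240 160 208 205
```

```text
(no output)
```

View pics/z2.png

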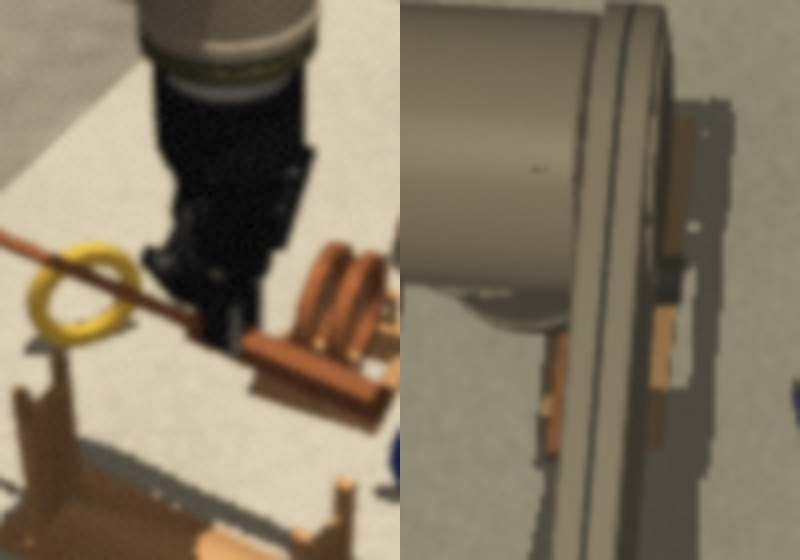

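The dowel is off its stand and level-looking, with its handle end at side crop (380,395). I'll check how it sits in the grip against the prediction.

Run:
```python
from h import *
s=load("side2");
y=np.radians(-5.6);u=np.array([np.cos(y),np.sin(y),0])
o=np.array([610.7,12.5,234.5])
for a in(-95,-50,30,100,180): print(a,proj(s,o+a*u).round(1))
im=s["color"][60:200,150:310,::-1].copy();im=cv2.resize(im,(800,700),interpolation=2)
for a in range(-95,181,5):
    p=(proj(s,o+a*u)-[150,60]+.5)*5; cv2.circle(im,tuple(int(v) for v in p),1,(0,255,0),-1)
cv2.imwrite("pics/ov2.png",im[:600])
```

```text
-95 [285.5 190.5]
-50 [267.5 182.6]
30 [237.1 169.3]
100 [212.2 158.4]
180 [185.5 146.7]
```

View pics/ov2.png

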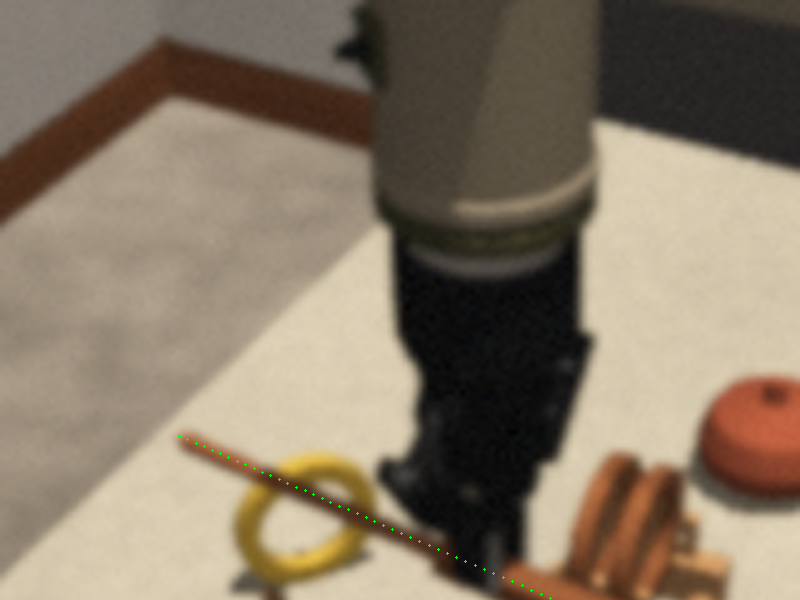

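The prediction overlays the dowel to within 1–2 mm. I'll check the blue ring's clearance and work out the approach.

```bash
python3 d.py 610.5 12.5 224 -5.6 420 -226 224 2
python3 - <<'E'
from h import *
s=load("top0");S=load("side0")
for t in(s,S):
    c=t["color"].astype(int); m=((c[:,:,2]>1.5*c[:,:,0])&(c[:,:,2]>50)).astype(np.uint8)
    k,l,st,ce=cv2.connectedComponentsWithStats(m)
    for i in range(1,k):
        if st[i,4]>40: print(st[i],ce[i].round(1),onz(t,*ce[i],40).round(0))
for X in([[263.3,247.2],[304,204]],): print(tri(s,X[0],S,X[1]))
E
```

```text
[-0.1663  0.256   0.    ] [-0.   0.  -7.6]
4.8 [609.8  12.6 222.3] [ 1.7999e+02  1.5000e-01 -5.5700e+00] [-3.6  9.1 83.2 -0.  87.9 91.9] 13.555210295409099 [-0.07 -0.12  0.02]
[306 146  16  23  78] [313.6 156.8] [ 787. -292.   40.]
[258 235  11  27 110] [262.9 247.8] [ 523. -138.   40.]
[  0 343  11   9  63] [  5.1 347.2] [271. 543.  40.]
[  8 355   8   8  43] [ 11.6 358.5] [243. 523.  40.]
[  7 370   8   8  46] [ 10.3 373.7] [206. 522.  40.]
[240 134  14  26 164] [246.2 146.4] [ 785. -294.   40.]
[288 193  31  24 317] [303.4 204.4] [ 526. -141.   40.]
(array([ 524.15586994, -139.37336367,   43.963517  ]), np.float64(0.18695333444098544))
```

>>> {"op": "move_arm", "data": {
  "rows": [
    [[-0.1663,0.256,0,0,0,-7.6],[-0.1663,0.256,0,0,0,-7.6],[-0.1663,0.256,0,0,0,-7.6],[-0.1663,0.256,0,0,0,-7.6],[-0.1663,0.256,0,0,0,-7.6],[-0.1663,0.256,0,0,0,-7.6],[-0.1663,0.256,0,0,0,-7.6],[-0.1663,0.256,0,0,0,-7.6],[-0.1663,0.256,0,0,0,-7.6],[-0.1663,0.256,0,0,0,-7.6]]
  ]
}}

```text
time: 5.8
tool_pos: [420.9, -224.9, 223.6]
tcp_rot: [-180.0, 0.0, 2.1]
ft_force: [0.3, 0.3, -1.2]
finger_gap: 13.8
```

>>> {"op": "move_arm", "data": {
  "rows": [
    [[0,0,0.025,0,0,0],[0,0,0.05,0,0,0],[0,0,0.075,0,0,0],[0,0,0.1,0,0,0],[0,0,0.125,0,0,0],[0,0,0.145,0,0,0],[0,0,0.16,0,0,0],[0,0,0.165,0,0,0],[0,0,0.165,0,0,0],[0,0,0.165,0,0,0]]
  ]
}}

```text
time: 6.8
tool_pos: [421.0, -226.0, 59.8]
tcp_rot: [180.0, -0.0, 2.1]
ft_force: [-0.0, 0.1, -0.2]
finger_gap: 13.8
```

```bash
python3 d.py 420 -226 59 2 557 -221.2 59 2; python3 snap.py 3 300 170 290 215;python3 - <<'E'
from h import *
s=load("side3");y=np.radians(2);u=np.array([np.cos(y),np.sin(y),0]);o=np.array([420,-226,70])
for n,X0 in(("side3",(240,120)),("top3",(240,150))):
    s=load(n);im=s["color"][X0[1]:X0[1]+110,X0[0]:X0[0]+110,::-1].copy();im=cv2.resize(im,(600,600),interpolation=2);f=600/110
    for a in list(range(-95,181,5))+[211,243]:
        p=(proj(s,o+a*u)-X0+.5)*f; cv2.circle(im,tuple(int(v) for v in p),2,(0,255,0),-1)
    cv2.imwrite(f"pics/ov_{n}.png",im)
E
```

```text
[ 0.1371 -0.     -0.    ] [0. 0. 0.]
6.8 [ 421.  -226.    59.8] [ 1.7997e+02 -5.0000e-02  2.0900e+00] [-34.4  -3.6 113.9   0.   69.7  53.5] 13.82572959836329 [-0.05  0.07 -0.16]
```

View pics/ov_side3.png

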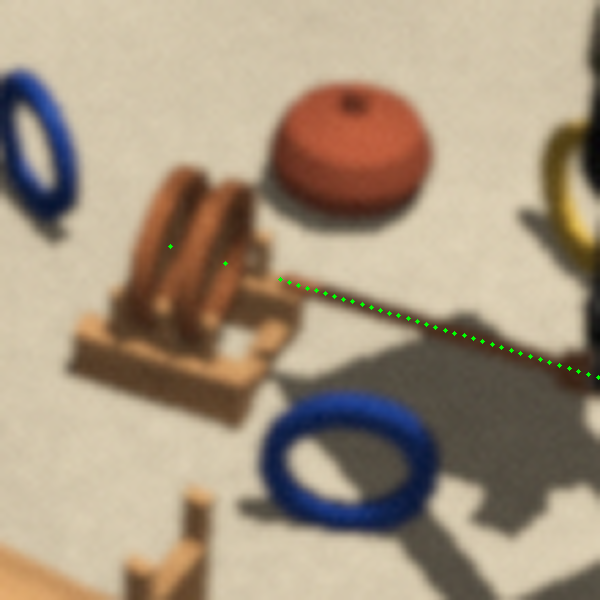

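View pics/ov_top3.png

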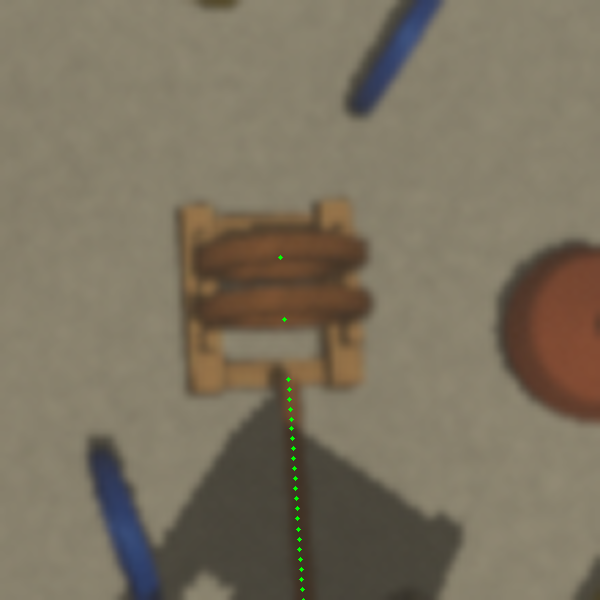

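In the side view the tip (278,280) lines up with hoop_a's hole, and in the top view the tip at (282,375) is centred on the hoops (281). I'll advance partway and check.

>>> {"op": "move_arm", "data": {
  "rows": [
    [[0.01,0,0,0,0,0],[0.02,0,0,0,0,0],[0.03,0,0,0,0,0],[0.04,0,0,0,0,0],[0.05,0,0,0,0,0],[0.06,0,0,0,0,0],[0.07,0,0,0,0,0],[0.07,0,0,0,0,0]]
  ]
}}

```text
time: 7.7
tool_pos: [491.5, -223.6, 59.1]
tcp_rot: [180.0, -0.0, 2.1]
ft_force: [-0.5, -0.3, -0.9]
finger_gap: 13.7
```

```bash
python3 snap.py 4 275 170 290 215
```

```text
(no output)
```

View pics/z4.png

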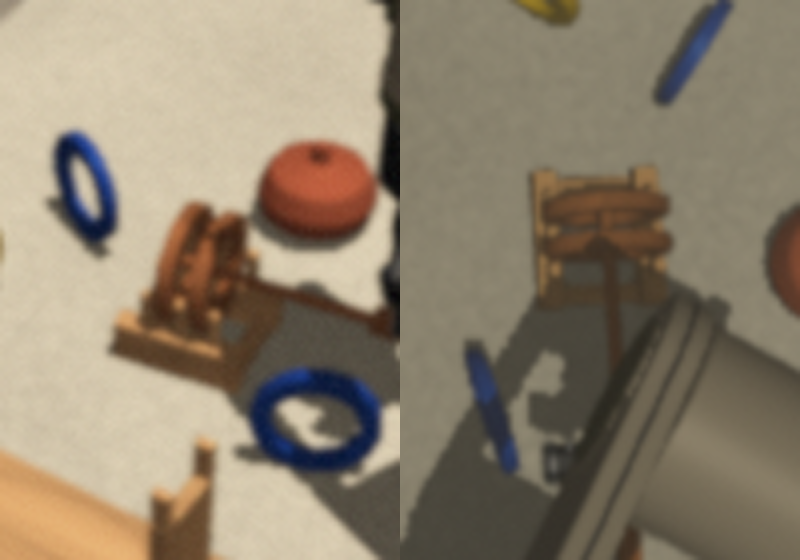

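The dowel goes into hoop_a and its tip shows in the gap at top crop (600,225). There is no contact force, so I'll continue.

>>> {"op": "move_arm", "data": {
  "rows": [
    [[0.01,0,0,0,0,0],[0.02,0,0,0,0,0],[0.03,0,0,0,0,0],[0.04,0,0,0,0,0],[0.05,0,0,0,0,0],[0.06,0,0,0,0,0],[0.067,0,0,0,0,0],[0.067,0,0,0,0,0],[0.067,0,0,0,0,0],[0.067,0,0,0,0,0],[0.067,0,0,0,0,0]]
  ]
}}

```text
time: 8.9
tool_pos: [556.8, -221.3, 59.0]
tcp_rot: [-180.0, 0.0, 2.0]
ft_force: [-0.4, 0.6, -0.5]
finger_gap: 13.9
```

```bash
python3 snap.py 5 275 170 290 215
```

```text
(no output)
```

View pics/z5.png

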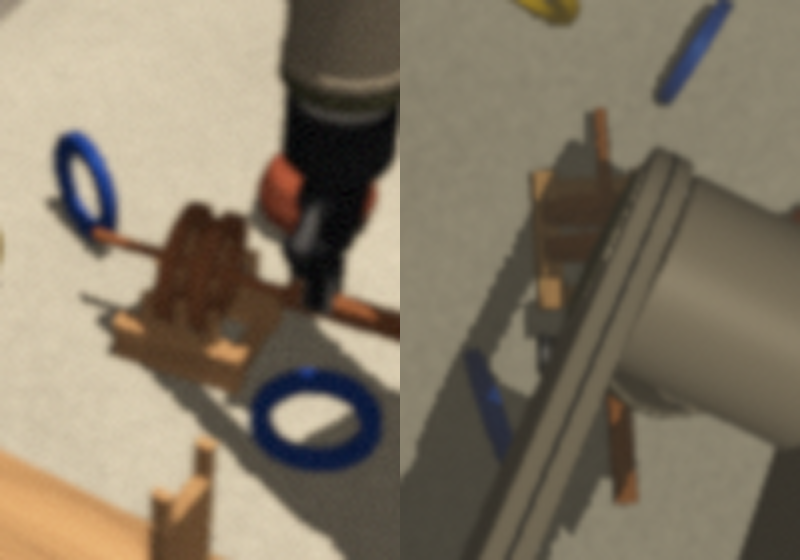

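The dowel runs through both hoops, with its tip beyond at side crop (95,235), and there is no force. I'll lift gently.

>>> {"op": "move_arm", "data": {
  "rows": [
    [[0,0,-0.008,0,0,0],[0,0,-0.016,0,0,0],[0,0,-0.02,0,0,0],[0,0,-0.024,0,0,0],[0,0,-0.028,0,0,0],[0,0,-0.032,0,0,0],[0,0,-0.037,0,0,0],[0,0,-0.043,0,0,0],[0,0,-0.05,0,0,0],[0,0,-0.058,0,0,0],[0,0,-0.066,0,0,0],[0,0,-0.074,0,0,0],[0,0,-0.082,0,0,0],[0,0,-0.09,0,0,0],[0,0,-0.098,0,0,0],[0,0,-0.106,0,0,0],[0,0,-0.112,0,0,0],[0,0,-0.115,0,0,0],[0,0,-0.115,0,0,0],[0,0,-0.115,0,0,0]]
  ]
}}

```text
time: 11.0
tool_pos: [557.0, -221.2, 173.7]
tcp_rot: [-180.0, 0.0, 2.0]
ft_force: [-0.1, -0.5, -0.9]
finger_gap: 14.3
```

```bash
python3 snap.py 6 275 150 290 205
```

```text
(no output)
```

View pics/z6.png

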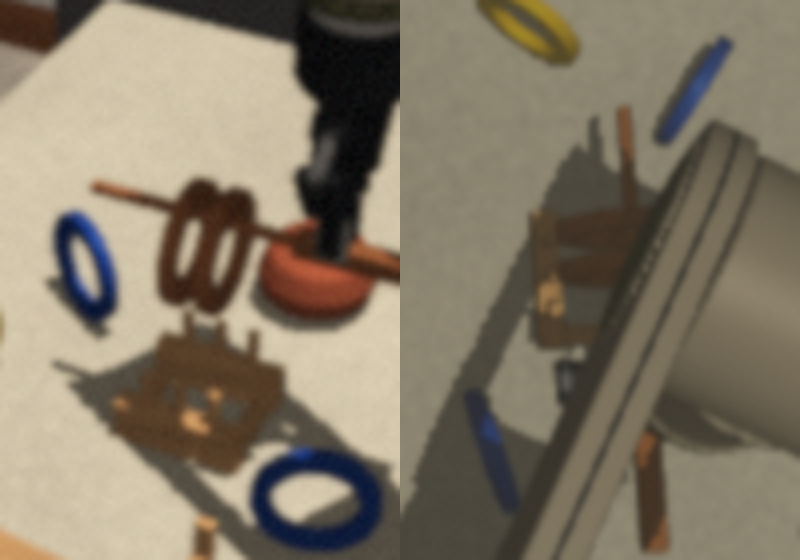

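Both hoops hang clear of the rack at side crop (180,245) and (230,250). I'll raise further and carry slowly to above the stand.

```bash
python3 d.py 557 -221.2 234 2 609.5 12 234 -5.6
```

```text
[ 0.0606 -0.2312 -0.    ] [ 0.  -0.   7.6]
11.1 [ 556.8 -221.1  173.4] [-1.7997e+02  5.0000e-02  2.0300e+00] [-26.6   8.8  88.6   0.   82.7  61.4] 13.676757441952757 [-0.19  0.32 -0.69]
```

>>> {"op": "move_arm", "data": {
  "rows": [
    [[0,0,-0.005,0,0,0],[0,0,-0.013,0,0,0],[0,0,-0.023,0,0,0],[0,0,-0.033,0,0,0],[0,0,-0.043,0,0,0],[0,0,-0.051,0,0,0],[0,0,-0.057,0,0,0],[0,0,-0.06,0,0,0],[0,0,-0.06,0,0,0]]
  ]
}}

```text
time: 12.0
tool_pos: [557.3, -221.4, 234.5]
tcp_rot: [180.0, -0.0, 2.0]
ft_force: [0.3, 0.1, -0.2]
finger_gap: 13.7
```

>>> {"op": "move_arm", "data": {
  "rows": [
    [[0.0006,-0.0023,0,0,0,0.08],[0.0018,-0.007,0,0,0,0.23],[0.0036,-0.0139,0,0,0,0.46],[0.0061,-0.0231,0,0,0,0.76],[0.0097,-0.037,0,0,0,1.2],[0.0133,-0.0509,0,0,0,1.7],[0.0176,-0.067,0,0,0,2.2],[0.0218,-0.0832,0,0,0,2.7],[0.026,-0.0994,0,0,0,3.3],[0.0303,-0.1156,0,0,0,3.8],[0.0345,-0.1318,0,0,0,4.3],[0.0388,-0.148,0,0,0,4.9],[0.043,-0.164,0,0,0,5.4],[0.0473,-0.1803,0,0,0,5.9],[0.0509,-0.1942,0,0,0,6.4],[0.0545,-0.208,0,0,0,6.8],[0.057,-0.2173,0,0,0,7.1],[0.0588,-0.2243,0,0,0,7.4],[0.06,-0.2289,0,0,0,7.5],[0.0606,-0.2312,0,0,0,7.6]]
  ]
}}

```text
time: 14.0
tool_pos: [609.5, 12.3, 234.0]
tcp_rot: [180.0, 0.0, -5.6]
ft_force: [1.0, 0.3, -1.4]
finger_gap: 13.8
```

>>> {"op": "move_arm", "data": {
  "rows": [
    [[0,0,0,0,0,0],[0,0,0,0,0,0],[0,0,0,0,0,0],[0,0,0,0,0,0],[0,0,0,0,0,0],[0,0,0,0,0,0],[0,0,0,0,0,0],[0,0,0,0,0,0],[0,0,0,0,0,0],[0,0,0,0,0,0]]
  ]
}}

```text
time: 15.0
tool_pos: [609.5, 12.0, 234.0]
tcp_rot: [-180.0, -0.0, -5.6]
ft_force: [-0.8, 0.3, -1.1]
finger_gap: 13.8
```

```bash
python3 snap.py 7 235 170 210 205;python3 - <<'E'
from h import *
y=np.radians(-5.6);u=np.array([np.cos(y),np.sin(y),0]);o=np.array([609.5,12,245])
s=load("side7");X0=(165,90);im=s["color"][90:230,165:305,::-1].copy();im=cv2.resize(im,(600,600),interpolation=2);f=600/140
for a in list(range(-95,181,5)):
    p=(proj(s,o+a*u)-X0+.5)*f; cv2.circle(im,tuple(int(v) for v in p),2,(0,255,0),-1)
for a in(-60,150):
    p=(proj(s,o+a*u-[0,0,137])-X0+.5)*f; cv2.circle(im,tuple(int(v) for v in p),3,(255,0,0),-1)
cv2.imwrite(f"pics/ov7.png",im)
E
```

```text
(no output)
```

View pics/ov7.png

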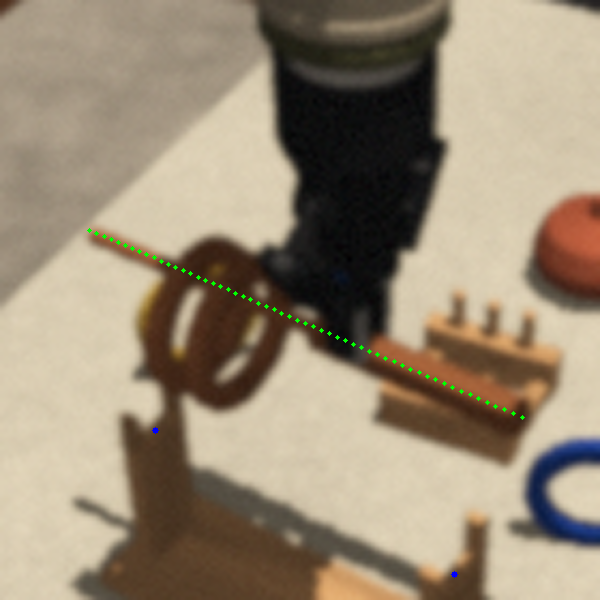

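Both hoops are on the dowel, and the projected notch points (155,430) and (455,575) fall inside both notches. I'll lower straight down.

>>> {"op": "move_arm", "data": {
  "rows": [
    [[0,0,0.003,0,0,0],[0,0,0.009,0,0,0],[0,0,0.017,0,0,0],[0,0,0.026,0,0,0],[0,0,0.035,0,0,0],[0,0,0.044,0,0,0],[0,0,0.053,0,0,0],[0,0,0.062,0,0,0],[0,0,0.071,0,0,0],[0,0,0.08,0,0,0],[0,0,0.089,0,0,0],[0,0,0.097,0,0,0],[0,0,0.104,0,0,0],[0,0,0.11,0,0,0],[0,0,0.115,0,0,0],[0,0,0.119,0,0,0],[0,0,0.123,0,0,0],[0,0,0.126,0,0,0],[0,0,0.129,0,0,0],[0,0,0.129,0,0,0]]
  ]
}}

```text
time: 17.1
tool_pos: [609.3, 11.9, 104.6]
tcp_rot: [180.0, 0.0, -5.6]
ft_force: [-0.9, -0.0, -1.1]
finger_gap: 13.4
```

```bash
python3 snap.py 8 235 200 210 205
```

```text
(no output)
```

View pics/z8.png

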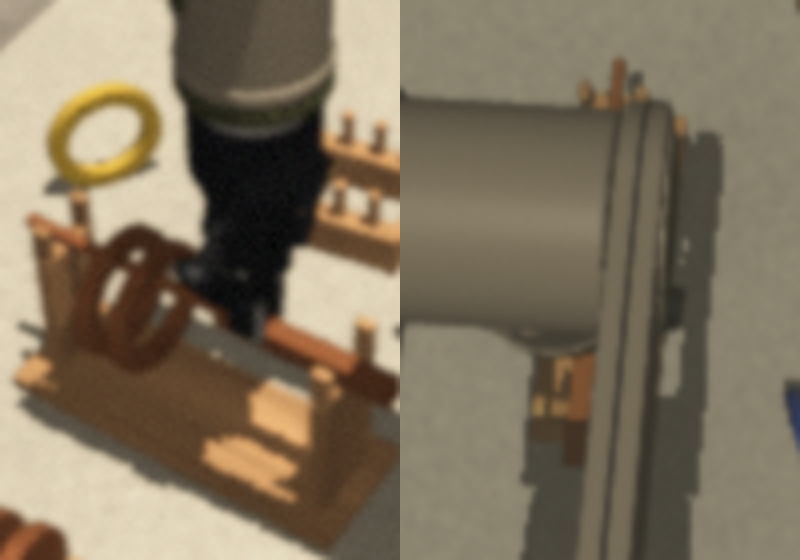

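The dowel is in both notches and both hoops are between the posts at side crop (125,300). I'll settle 1 mm lower and release.

>>> {"op": "move_arm", "data": {
  "rows": [
    [[0,0,0.001,0,0,0],[0,0,0.001,0,0,0],[0,0,0.001,0,0,0],[0,0,0.001,0,0,0]]
  ]
}}

```text
time: 17.6
tool_pos: [609.8, 11.9, 104.4]
tcp_rot: [-180.0, -0.0, -5.6]
ft_force: [0.6, -0.3, 1.5]
finger_gap: 13.8
```

>>> {"op": "move_arm", "data": {
  "rows": [
    [[0,0,0,0,0,0],[0,0,0,0,0,0],[0,0,0,0,0,0],[0,0,0,0,0,0],[0,0,0,0,0,0],[0,0,0,0,0,0],[0,0,0,0,0,0],[0,0,0,0,0,0]]
  ],
  "grip": 0.55
}}

```text
time: 18.4
tool_pos: [609.5, 12.0, 104.0]
tcp_rot: [-180.0, -0.0, -5.6]
ft_force: [0.2, 0.1, -0.4]
finger_gap: 46.8
```

```bash
python3 snap.py 9 235 200 210 205
```

```text
(no output)
```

View pics/z9.png

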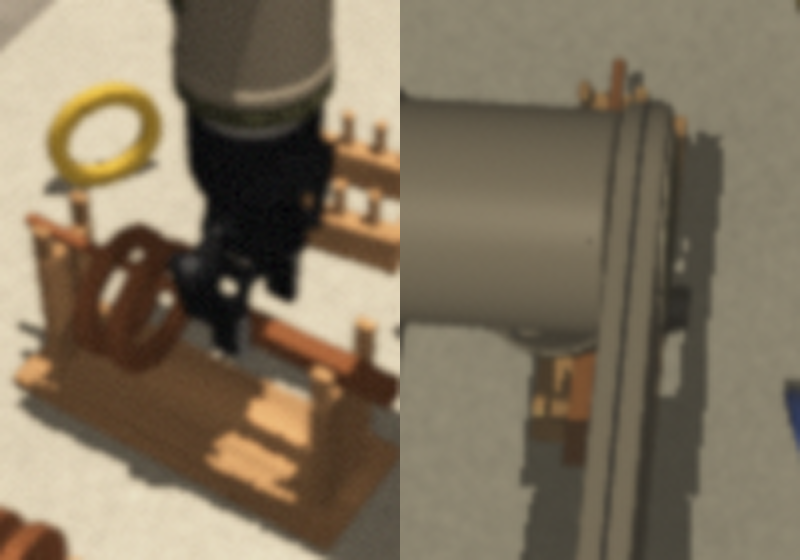

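The dowel stays in place with the fingers open around it. I'll withdraw straight up, then move aside for a clear view.

>>> {"op": "move_arm", "data": {
  "rows": [
    [[0,0,-0.01,0,0,0],[0,0,-0.02,0,0,0],[0,0,-0.03,0,0,0],[0,0,-0.045,0,0,0],[0,0,-0.06,0,0,0],[0,0,-0.08,0,0,0],[0,0,-0.1,0,0,0],[0,0,-0.12,0,0,0],[0,0,-0.14,0,0,0],[0,0,-0.15,0,0,0]]
  ]
}}

```text
time: 19.5
tool_pos: [610.5, 11.9, 257.7]
tcp_rot: [-180.0, -0.2, -5.6]
ft_force: [0.4, 0.8, -0.1]
finger_gap: 47.2
```

>>> {"op": "move_arm", "data": {
  "rows": [
    [[-0.03,0.03,-0.02,0,0,0],[-0.06,0.06,-0.02,0,0,0],[-0.09,0.1,-0.02,0,0,0],[-0.12,0.14,-0.02,0,0,0],[-0.15,0.18,-0.02,0,0,0],[-0.15,0.22,-0.02,0,0,0],[-0.15,0.25,-0.02,0,0,0],[-0.15,0.28,-0.02,0,0,0],[-0.15,0.28,-0.02,0,0,0],[-0.15,0.28,-0.02,0,0,0]]
  ]
}}

```text
time: 20.5
tool_pos: [432.7, -252.5, 274.1]
tcp_rot: [-180.0, 0.0, -5.7]
ft_force: [-0.1, 0.8, -0.1]
finger_gap: 47.2
```

```bash
python3 snap.py 10 235 200 210 205;python3 - <<'E'
from h import *
from bench import sensors
s=sensors.sense();print(s['time'],s['ft_force'].round(1))
y=np.radians(-5.65);u=np.array([np.cos(y),np.sin(y),0]);c=np.array([653.5,7.4,115])
for n in("top10","side10"):
    s=load(n);rb,rg,_=ratio(s)
    print(n,"seat ends",proj(s,c-140*u).round(1),proj(s,c+135*u).round(1),"x=-100,100:",proj(s,c-100*u).round(1),proj(s,c+100*u).round(1))
E
```

```text
20.6 [0.4 0.4 0.1]
top10 seat ends [203.1 251.1] [214.6 149.1] x=-100,100: [204.8 235.5] [213.2 161.5]
side10 seat ends [283.7 227.8] [191.6 183.6] x=-100,100: [269.1 220.8] [202.3 188.8]
```

View pics/z10.png

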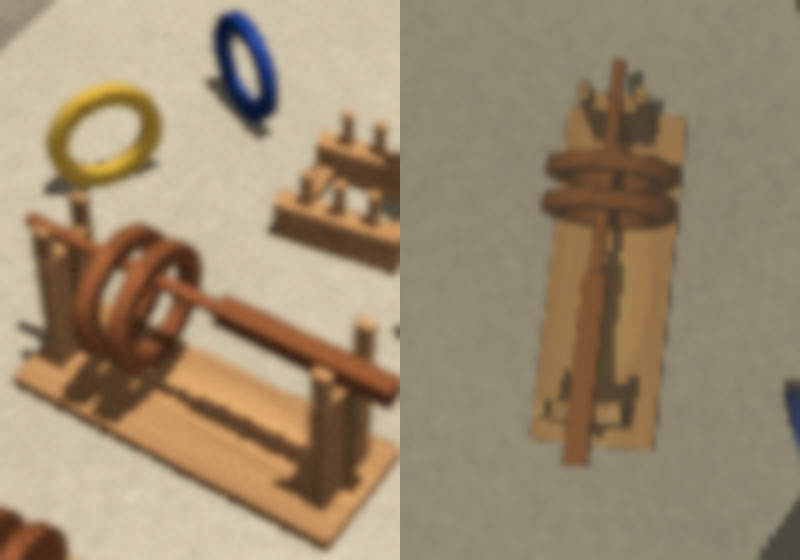

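Dowel ends measure (214.7,150) and (204,250.7) in the top view, against seat predictions of (214.6,149.1) and (203.1,251.1). Both hoops are between the posts. I'll check they are at rest, then hand in.

>>> {"op": "move_arm", "data": {
  "rows": [
    [[0,0,0,0,0,0],[0,0,0,0,0,0],[0,0,0,0,0,0],[0,0,0,0,0,0],[0,0,0,0,0,0],[0,0,0,0,0,0],[0,0,0,0,0,0],[0,0,0,0,0,0],[0,0,0,0,0,0],[0,0,0,0,0,0],[0,0,0,0,0,0],[0,0,0,0,0,0],[0,0,0,0,0,0],[0,0,0,0,0,0],[0,0,0,0,0,0],[0,0,0,0,0,0],[0,0,0,0,0,0],[0,0,0,0,0,0],[0,0,0,0,0,0],[0,0,0,0,0,0]]
  ]
}}

```text
time: 22.6
tool_pos: [433.0, -252.2, 274.0]
tcp_rot: [180.0, 0.0, -5.6]
ft_force: [0.6, -0.1, 0.4]
finger_gap: 47.1
```

```bash
python3 snap.py 11 235 200 210 205; python3 snap.py 12 235 200 210 205;python3 - <<'E'
from h import *
for n in("side","top"):
    a,b,c=[cv2.GaussianBlur(load(n+k)["color"],(5,5),0)[145:270,180:290].astype(int) for k in("10","11","12")]
    print(n,abs(a-b).max(),abs(b-c).max(),(abs(a-b).max(2)>25).sum(),(abs(b-c).max(2)>25).sum())
E
```

```text
side 10 3 0 0
top 9 1 0 0
```

View pics/z12.png

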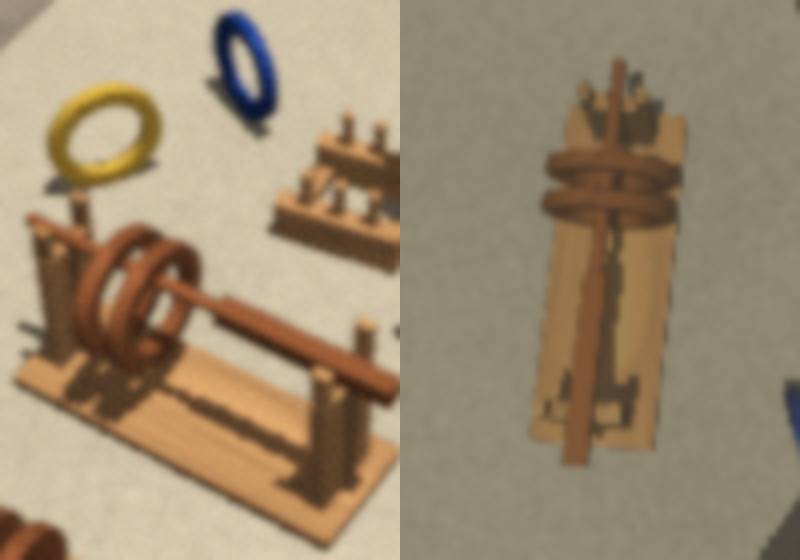

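Everything is still; both hoops hang on the dowel inside the posts.

```bash
python3 -c "
from bench import hand_in
print(hand_in())"
```

```text
the job is handed in; nothing more can be done
None
```

I gripped the dowel by its handle, ran it through both wreath hoops in their rack and lifted them off together. I then laid it back in both notches of its stand, the same way round, let go and moved the arm clear. The job was handed in at about 22.8 s of the 64 s allowed; it gave no verdict.

**Last checks:**
- **Dowel position:** both ends are within about 1 pixel (roughly 3 mm) of where they should lie in the stand.
- **Hoops:** both hang on the dowel's thin part between the two posts. I judged this from the pictures and did not measure their exact positions.
- **At rest:** pictures taken 2 s apart showed no movement.
- **Forces:** the readings I took at the end of each move stayed at 4.3 N or less.

The only reading that disagreed was the finger gap while gripping, about 14 mm on a 16 mm handle. The grip held throughout.

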